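# Shut the glassware jar and hold the shaker dial on its third notch

## Task

Screw the red cap of the jar on the shaker clockwise until it is fully tight, and only then turn the orange lever of the spring-return dial on the grey control box clockwise, past its first two notches to the third (the green one with three dots, short of the red zone). The dial springs back if it is let go, so finish while still holding it on the third notch with the gripper. Leave the glass stem, the rubber stopper and the amber jar standing where they are.

Things in the scene. Friction and masses are not known exactly. Their poses are not given: they have to be found in the camera images.
- cap_center (a point): Centre of the red round screw cap (58 mm across, 22 mm high) of a clear jar: on its vertical turning axis, half-way up its side, 155 mm above the work surface. The jar (82 mm across) is clamped to a fixed white shaker (190 x 190 mm); neither moves. The jar's shoulder is 33 mm below this point; between it and the cap is only a 52 mm neck.
- jar_cap (a joint): Angle of the red cap (rad), growing clockwise seen from above: 0 to 0.4 at the start (loose), 1.25 at the hard stop (tight). It does not rise or sink, and stays where it is left (friction 0.08 N m). When tight, the white stripe on its top points at the white mark on the jar's shoulder.
- dial_axis (a point): On the vertical axis of the dial at half height of its lever, 87 mm above the work surface. Its frame is that of the fixed grey control box (210 x 210 mm, 60 mm high; its centre is 45 mm to this frame's -x) and does not turn with the dial. At joint value q the lever points from here at 3.742 - q rad from the frame's +x, counter-clockwise seen from above.
- dial (a joint): Angle of the dial (rad), growing clockwise seen from above: 0 at rest, notches at 0.4 (one white dot), 0.8 (two yellow) and 1.2 (three green), red zone from 1.4, stop at 1.5. A spring returns it to 0 from every notch: about 0.16 N m at 0, 0.30 N m at 1.2, and up to 0.1 N m more or less between notches.
- lever_end (a point): Point in the orange lever of the dial, 62 mm from the dial axis, at its half width and half height, 87 mm above the work surface; it turns with the dial. The lever is a level straight bar 14 mm wide, 24 mm high, reaching 78 mm from the axis, its underside 15 mm above the panel. Round its root are a black hub 44 mm across, 3 mm higher, and below it a skirt 84 mm across.
- dial_lever: The orange lever of the dial; origin on the dial axis at half its height. It turns with the dial.
- stem_mid (a point): Bystander: clear glass tube 110 mm high, 16 mm across, standing upright on a frosted foot 34 mm across; the point is half-way up.
- stopper_mid (a point): Bystander: black rubber stopper, 36 mm across, 28 mm high, standing; the point is half-way up.
- amber_mid (a point): Bystander: amber glass jar with black cap, 52 mm across, 100 mm high, standing; the point is half-way up.

How it is judged (in metres and radians):
On the way, in this order (a step that is already met when the one before it is completed fails the run):
1. the cap is fully tight, with the dial still at rest (value of joint jar_cap above 1.17 rad and value of joint dial below 0.25 rad), for 0.2 s.
2. the dial is on its third notch (value of joint dial between 1.06 and 1.34 rad), for 0.2 s.
At the end, for the whole second after the job is handed in: The cap is within 0.08 rad of its tight stop; the dial is at rest within 0.14 rad of the third notch (1.06 to 1.34 rad) and the gripper or arm still presses on its lever with more than 0.8 N (all of step 2 and value of joint jar_cap above 1.17 rad and (contact force between dial_lever and the fingers above 0.8 N or contact force between dial_lever and the arm above 0.8 N) and velocity of joint dial between -0.1 and 0.1 rad/s); the arm keeps its last pose, push and grip.
It fails at once if the dial is turned on while the jar is not tight (value of joint dial above 0.3 rad and value of joint jar_cap below 1.17 rad).
It fails at once if the glass stem is shoved more than 30 mm or tipped (distance of stem_mid from where it was at the start of the episode above 0.03 m or angle between stem_mid's own z axis and vertical above 0.5 rad).
It fails at once if the stopper is shoved more than 30 mm or tipped (distance of stopper_mid from where it was at the start of the episode above 0.03 m or angle between stopper_mid's own z axis and vertical above 0.5 rad).
It fails at once if the amber jar is shoved more than 30 mm or tipped (distance of amber_mid from where it was at the start of the episode above 0.03 m or angle between amber_mid's own z axis and vertical above 0.5 rad).
It also fails if it takes over 51 s, if anything falls off the work surface, if the arm or the gripper's body presses on something with over 40 N, if the wrist force passes 120 N, or if a joint passes its speed limit or range.

## Robot

A 6-joint arm with a two-finger parallel gripper is mounted at the origin on the work surface. World frame = base frame: x ahead of the robot, y to its left, z up, the work surface at z = 0. Lengths are in mm, angles in rad, forces in N, time in s.
With the tool pointing down it reaches from about 350 to 775 mm from the base axis. Payload 7.3 kg.
Tool frame: the origin (TCP) lies midway between the tips of the shut fingers; the grasp point (between the pads) lies 19 mm behind it; z points along the fingers, y is the line along which they close (so a half turn about z gives the same grasp; the last joint's range is limited). The gripper opens to 92 mm and grips with 3 to 60 N. Pads are 19 mm wide; open, the fingers measure 130 mm over their backs; the gripper's body (75 mm by 190 mm) begins 47 mm behind the grasp point.
Start: joints at [-1.457, 0.342, 1.524, -0, 1.275, -0.146], TCP at [134.888, -507.396, 226.741] pointing down, gripper open.
Joint ranges: [-2.53, 2.53], [-0.77, 2.02], [0.04, 2.7], [-1, 4.14], [0.28, 2.66], [-3.11, 3.11]. Speed limits (rad/s): [2.57, 2.57, 3.14, 3.14, 3.14, 3.14].

## Interface

Orientations are given as [roll, pitch, yaw] about the fixed x, y, z axes, in that order (R = Rz(yaw) Ry(pitch) Rx(roll)).
In Python, from plant import bot gives the robot as it stands. The module is installed in compiled form; this text tells all that it offers.
- The arm moves only by the shell command python3 -m crank 'ROWS' [OPENING]. ROWS is JSON, a list of rows, each a list of 6 numbers: the shift along the tool's x, y, z in m, then the turn, a rotation vector about the tool's x, y, z in rad. In form: [[dx, dy, dz, wx, wy, wz], ...]. A call has 1 to 5 rows; each row shifts and turns the commanded pose from where the row before left it, along the tool's axes as they then stand; what a row does not reach is not made up. A row lasts 1/8 s, in which the tool goes at most 62.5 mm and 10.7 degrees, less where a joint would pass 70% of its speed; a pose out of reach is approached as far as the arm can. A call is refused whole if a number of a shift passes 0.0625 or a number of a turn 0.188, either way. A call with a gripper value outside its range is refused whole. OPENING is the opening in per cent of the stroke, from 0 (shut) to 100 (fully open), set as the call begins (- or left out, the last holds). The fingers move at their own pace and stop on an object; the grip force is fixed at half the most. Time passes only in rows, so rows that do not move let the fingers close. It gives the time, the measured TCP pose, the force, the opening and the grip force at its end, in the units of the state.
- bot.get_obs(): the state, without advancing time (a new reading comes with each control period).
- bot.capture(name): name is "side" or "top" or "wrist"; returns a dict with "color" (400x640x3 uint8, blue, green, red), "fov_y" (degrees; the focal length in pixels is half the picture's height over the tangent of half this angle, whatever the lens; pixels are square), "cx", "cy" (the principal point, pixels), "extrinsics" (4x4, takes a point from world to camera coordinates); the wrist camera has in their place "tool_from_camera" (4x4, takes a point from camera to tool coordinates, whose origin is the TCP and whose axes are the flange's). Camera axes: x right, y up, looking along -z (the intrinsics and any distortion apply to the point x, -y, -z); pixel columns grow to the right and rows downward; lengths in mm; the calibration is good to about 2 mm. A picture is of the moment at which its call begins: read the wrist's pose just before it. There is no depth.
- bot.close_job(): hands the job in; it is judged then, once.
The state is a dict: "time": time; "joint_positions": joint angles; "dq": joint speeds; "tau": joint torques, N m; "tool_pos": TCP position; "tcp_rot": TCP orientation; "contact_force": force on the tool from outside, world axes, zero at the start; "moment": the same for the moment, N m; "grip_width": finger opening in mm; "finger_force": force on a finger pad.
Only numpy, scipy, OpenCV 4.12 (cv2) and the standard library are available. Lean on these libraries where they do the work, as an engineer would, in place of code of your own. Each camera call takes 0.05 s, during which the arm holds its last target. There are 200 camera calls.

## Working session

There is one attempt and no reset: what is moved stays moved. The work goes in short steps, Python scripts to look and compute and a shell command to move; the robot and the scene stay as the last step left them, time stands still between calls to the robot, and variables do not carry over. Pictures are saved under pics/ and viewed, at most 10 in all, crops included, and the job is handed in when it is done.

```bash
mkdir -p pics
python3 - <<'E'
from plant import bot
import cv2,numpy as np
o=bot.get_obs();print({k:np.round(v,3).tolist() for k,v in o.items()})
for n in("side","top"):
    c=bot.capture(n);cv2.imwrite(f"pics/{n}0.png",c["color"]);print(n,c["fov_y"],c["cx"],c["cy"],[k for k in c],np.round(c["extrinsics"],4).tolist())
E
```

```text
{'time': 0.0, 'joint_positions': [-1.457, 0.343, 1.525, -0.0, 1.275, -0.146], 'dq': [0.0, 0.001, 0.0, 0.001, -0.0, 0.001], 'tau': [-0.0, -43.124, -24.422, 0.072, 0.056, -0.0], 'tool_pos': [134.835, -506.978, 226.044], 'tcp_rot': [-3.14, -0.0, 0.26], 'contact_force': [-0.747, -0.105, -0.777], 'moment': [-0.035, 0.002, -0.015], 'finger_force': 0.0, 'grip_width': 91.876}
side 54.216531624056444 315.19438330836067 203.11965382516246 ['color', 'fov_y', 'cx', 'cy', 'extrinsics'] [[0.9747, -0.2233, -0.003, -550.3117], [0.1197, 0.511, 0.8512, -179.3705], [-0.1886, -0.8301, 0.5248, -707.013], [0.0, 0.0, 0.0, 1.0]]
top 50.419801455115405 313.14436165861764 199.11968130258234 ['color', 'fov_y', 'cx', 'cy', 'extrinsics'] [[0.0062, -0.999, 0.0439, -30.109], [0.9997, 0.0074, 0.0253, -569.0014], [-0.0256, 0.0437, 0.9987, -940.4302], [0.0, 0.0, 0.0, 1.0]]
```

View pics/side0.png

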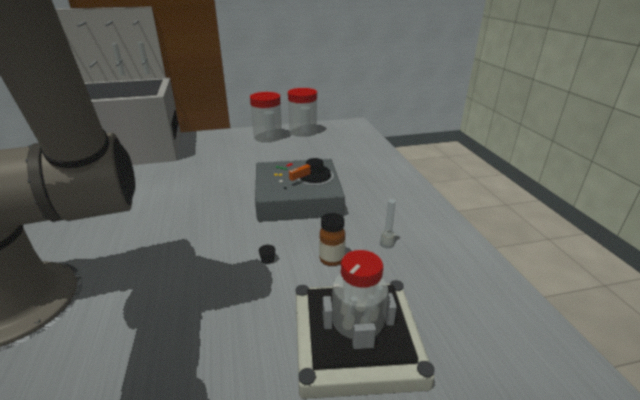

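View pics/top0.png

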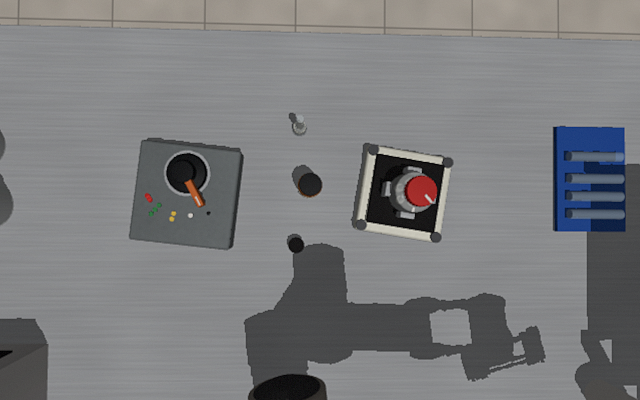

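The pictures show the red cap at about (421,190) in top and (362,268) in side, with its stripe pointing lower right. The dial hub is at about (187,173) with the lever end near (201,204). The amber jar is at (310,184), the stopper at (296,244) and the stem at (299,125).

```bash
cat > h.py <<'E'
from plant import bot
import cv2,numpy as np
def ray(c,u,v,T=None):
    f=200/np.tan(np.radians(c["fov_y"]/2)); d=np.array([(u-c["cx"])/f,-(v-c["cy"])/f,-1])
    M=np.linalg.inv(c["extrinsics"]) if T is None else T
    return M[:3,3],M[:3,:3]@d
def at(c,u,v,z,T=None):
    o,d=ray(c,u,v,T); return np.round(o+d*(z-o[2])/d[2],1)
def crop(img,u,v,w,h,s): return cv2.resize(img[v-h:v+h,u-w:u+w],None,fx=s,fy=s,interpolation=cv2.INTER_CUBIC)
E
python3 - <<'E'
from h import *
t=cv2.imread("pics/top0.png");s=cv2.imread("pics/side0.png")
a=np.hstack([crop(t,421,195,35,50,5),crop(t,187,190,40,50,5)]);cv2.imwrite("pics/c1.png",a);print(a.shape)
c=bot.capture("top")
for n,u,v,z in(("cap",421,190,166),("hub",187,173,102),("lev",201,204,99),("amber",310,184,100),("stop",296,244,28),("stem",293,116,110),("foot",299,128,0),("box",(142),139,60),("box",242,149,60),("box",232,248,60),("box",130,239,60)): print(n,at(c,u,v,z))
c=bot.capture("side")
for n,u,v,z in(("captop",362,262,166),("hub",315,162,102)): print(n,at(c,u,v,z))
E
```

```text
(500, 750, 3)
cap [ 583.8 -222.3  166. ]
hub [616.9 229.1 102. ]
lev [555.5 201.5  99. ]
amber [597.3 -15.7 100. ]
stop [470.8  11.4  28. ]
stem [732.3  19.5 110. ]
foot [729.7   6.4   0. ]
box [690.3 333.1  60. ]
box [672.  126.3  60. ]
box [464.6 144.8  60. ]
box [482.7 354.1  60. ]
captop [ 581.1 -222.3  166. ]
hub [618.3 235.1 102. ]
```

View pics/c1.png

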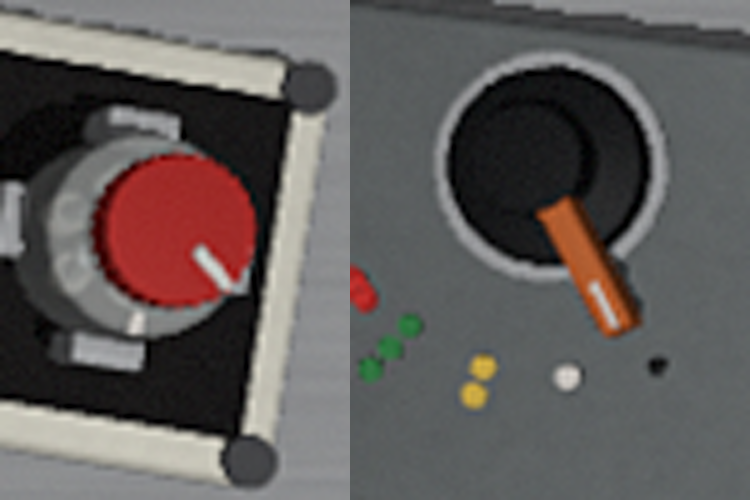

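The crop shows the cap centre at about (422,191), with its stripe pointing lower right and the shoulder mark straight down, roughly 0.8–0.9 rad to go. The box corners put the dial axis at about (621,236) with frame yaw −0.09, which agrees with the hub and lever pixels. Next I work out the move in tool axes.

```bash
cat >> h.py <<'E'
from scipy.spatial.transform import Rotation as Ro
def delta(x,y,z,yaw=None):
    o=bot.get_obs();R=Ro.from_euler("xyz",o["tcp_rot"])
    d=R.inv().apply(np.array([x,y,z])-o["tool_pos"])/1000
    w=0 if yaw is None else (R.inv()*Ro.from_euler("xyz",[np.pi,0,yaw])).as_rotvec()
    print("d",np.round(d,4),"w",np.round(w,3),"pos",np.round(o["tool_pos"],1),np.round(o["tcp_rot"],3),"q6",np.round(o["joint_positions"][5],2),"t",o["time"])
E
python3 -c "
from h import *
delta(583,-224,235)"
```

```text
d [ 0.5058 -0.1586 -0.0085] w 0 pos [ 134.9 -507.2  226.3] [-3.141 -0.     0.26 ] q6 -0.15 t 0.2
```

```bash
python3 -m crank '[[0.05,-0.016,-0.002,0,0,0],[0.05,-0.016,-0.002,0,0,0],[0.05,-0.016,-0.002,0,0,0],[0.05,-0.016,-0.002,0,0,0],[0.05,-0.016,0,0,0,0]]' 100
python3 -m crank '[[0.05,-0.016,0,0,0,0],[0.05,-0.016,0,0,0,0],[0.05,-0.016,0,0,0,0],[0.05,-0.016,0,0,0,0],[0.05,-0.016,0,0,0,0]]'
python3 -m crank '[[0,0,0,0,0,0],[0,0,0,0,0,0]]'
python3 - <<'E'
from h import *
delta(583,-224,235)
o=bot.get_obs();c=bot.capture("wrist");cv2.imwrite("pics/w1.png",c["color"]);print({k:np.round(v,3).tolist() for k,v in c.items() if k!="color"})
E
```

```text
time: 0.82
tool_pos: [357.2, -364.8, 234.8]
tcp_rot: [3.141, -0.0, 0.26]
contact_force: [1.0, 0.2, 0.0]
grip_width: 92.4
finger_force: 0.0
time: 1.45
tool_pos: [578.3, -223.2, 234.5]
tcp_rot: [3.142, 0.0, 0.26]
contact_force: [1.0, -1.4, 0.5]
grip_width: 91.6
finger_force: 0.0
time: 1.7
tool_pos: [576.6, -224.3, 234.2]
tcp_rot: [-3.141, 0.001, 0.26]
contact_force: [0.1, -0.5, -0.7]
grip_width: 91.8
finger_force: 0.0
d [ 0.0063  0.0013 -0.0008] w 0 pos [ 576.6 -224.3  234.2] [-3.141e+00  1.000e-03  2.600e-01] q6 0.82 t 1.7
{'fov_y': 67.127, 'cx': 315.719, 'cy': 199.818, 'tool_from_camera': [[0.0, 0.969, 0.249, 64.808], [1.0, -0.0, -0.0, 0.67], [-0.0, 0.249, -0.969, -157.221], [0.0, 0.0, 0.0, 1.0]]}
```

View pics/w1.png

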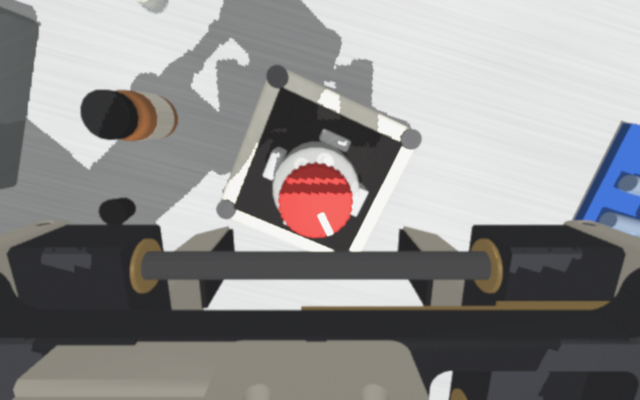

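The wrist picture shows the cap's top face at columns 279–353 and rows about 163–238, so its centre is near (316,200).

Run:
```python
from h import *
o=bot.get_obs();c=bot.capture("wrist")
T=np.eye(4);T[:3,:3]=Ro.from_euler("xyz",o["tcp_rot"]).as_matrix();T[:3,3]=o["tool_pos"];T=T@c["tool_from_camera"]
g=c["color"].astype(int);m=((g[...,2]>120)&(g[...,1]<110)&(g[...,0]<110)).astype(np.uint8)
n,l,s,ce=cv2.connectedComponentsWithStats(m);print([x for x in s.tolist() if x[4]>200])
for u,v in((316,198),(316,200),(316,203),(279,200),(353,200),(316,238),(316,163)): print(u,v,at(c,u,v,166,T))
```

```text
[[0, 0, 640, 400, 250647], [119, 91, 38, 49, 619], [278, 162, 74, 76, 4098]]
316 198 [ 584.5 -223.6  166. ]
316 200 [ 583. -224.  166.]
316 203 [ 580.6 -224.6  166. ]
279 200 [ 575.6 -196.4  166. ]
353 200 [ 590.3 -251.7  166. ]
316 238 [ 552.6 -232.1  166. ]
316 163 [ 610.6 -216.7  166. ]
```

```bash
python3 -m crank '[[0.006,0.001,0.015,0,0,0],[0,0,0.03,0,0,0],[0,0,0.03,0,0,0],[0,0,0.02,0,0,0],[0,0,0,0,0,0]]'
python3 -m crank '[[0,0,0,0,0,0],[0,0,0,0,0,0],[0,0,0,0,0,0],[0,0,0,0,0,0],[0,0,0,0,0,0]]' 50
python3 -m crank '[[0,0,0,0,0,0],[0,0,0,0,0,0]]'
```

```text
time: 2.42
tool_pos: [581.6, -223.7, 137.3]
tcp_rot: [-3.138, 0.003, 0.259]
contact_force: [0.2, -0.4, 0.6]
grip_width: 91.8
finger_force: 0.0
time: 3.05
tool_pos: [582.8, -222.3, 140.2]
tcp_rot: [-3.139, -0.0, 0.26]
contact_force: [-1.9, 5.2, 3.9]
grip_width: 57.7
finger_force: 30.0
time: 3.3
tool_pos: [582.8, -222.3, 140.2]
tcp_rot: [-3.139, -0.0, 0.26]
contact_force: [-1.8, 5.3, 4.9]
grip_width: 57.2
finger_force: 30.0
```

Gripped at 57 mm, so now I turn it clockwise.

```bash
for i in 1; do python3 -m crank '[[0,0,0,0,0,0.1],[0,0,0,0,0,0.1],[0,0,0,0,0,0.1],[0,0,0,0,0,0.1],[0,0,0,0,0,0.1]]'
python3 -c "
from h import *
o=bot.get_obs();print(o['moment'])"
python3 -m crank '[[0,0,0,0,0,0.1],[0,0,0,0,0,0.1],[0,0,0,0,0,0.1],[0,0,0,0,0,0],[0,0,0,0,0,0]]'
python3 -c "
from h import *
o=bot.get_obs();print(o['moment'])";done
```

```text
time: 3.92
tool_pos: [582.9, -222.6, 140.2]
tcp_rot: [-3.14, 0.001, -0.243]
contact_force: [-0.6, 4.3, 2.3]
grip_width: 57.5
finger_force: 30.0
[0.78412299 0.23960451 0.04067013]
time: 4.55
tool_pos: [582.8, -222.9, 140.2]
tcp_rot: [-3.141, 0.001, -0.538]
contact_force: [-3.1, 5.1, 4.4]
grip_width: 57.7
finger_force: 30.0
[ 0.94933104  0.39114239 -0.07433087]
```

```bash
python3 -m crank '[[0,0,0,0,0,0.08],[0,0,0,0,0,0.08],[0,0,0,0,0,0.08],[0,0,0,0,0,0],[0,0,0,0,0,0]]'
python3 -c "
from h import *
o=bot.get_obs();print(o['moment'],o['joint_positions'][5])"
python3 -m crank '[[0,0,0,0,0,0.06],[0,0,0,0,0,0.06],[0,0,0,0,0,0.06],[0,0,0,0,0,0],[0,0,0,0,0,0]]'
python3 -c "
from h import *
o=bot.get_obs();print(o['moment'],o['joint_positions'][5])
c=bot.capture('top');cv2.imwrite('pics/t2.png',crop(c['color'],421,195,50,50,6))"
```

```text
time: 5.18
tool_pos: [583.5, -223.9, 140.1]
tcp_rot: [-3.141, -0.001, -0.777]
contact_force: [0.6, 1.0, 3.4]
grip_width: 57.6
finger_force: 30.0
[ 0.15124488 -0.07268457  0.95835048] 1.8590665564095992
time: 5.8
tool_pos: [583.2, -224.1, 139.9]
tcp_rot: [-3.142, -0.001, -0.958]
contact_force: [-0.3, -1.3, 2.5]
grip_width: 57.2
finger_force: 30.0
[-0.05474345 -0.01777768  0.94017411] 2.0401056604301218
```

The moment jumped to about 0.95 N m and stayed there as the pads slipped, so the cap is at its hard stop. I release, lift and check.

```bash
python3 -m crank '[[0,0,0,0,0,0],[0,0,0,0,0,0],[0,0,0,0,0,0],[0,0,0,0,0,0],[0,0,0,0,0,0]]' 100
python3 -m crank '[[0,0,-0.02,0,0,0],[0,0,-0.04,0,0,0],[0,0,-0.04,0,0,0],[0,0,0,0,0,0],[0,0,0,0,0,0]]'
python3 - <<'E'
from h import *
c=bot.capture("wrist");cv2.imwrite("pics/w2.png",crop(c["color"],316,190,100,75,4))
delta(567,206,235,0.51)
E
```

```text
time: 6.48
tool_pos: [583.0, -223.7, 139.6]
tcp_rot: [3.142, 0.0, -0.96]
contact_force: [-0.9, -0.2, 0.3]
grip_width: 91.2
finger_force: 0.0
time: 7.1
tool_pos: [582.7, -223.5, 239.0]
tcp_rot: [3.141, 0.001, -0.96]
contact_force: [-1.0, 0.5, -0.6]
grip_width: 92.0
finger_force: 0.0
d [-0.3608 -0.2335  0.0039] w [-1.00e-03  2.00e-03 -1.47e+00] pos [ 582.5 -223.5  238.4] [ 3.14e+00  2.00e-03 -9.60e-01] q6 2.04 t 7.15
```

View pics/w2.png

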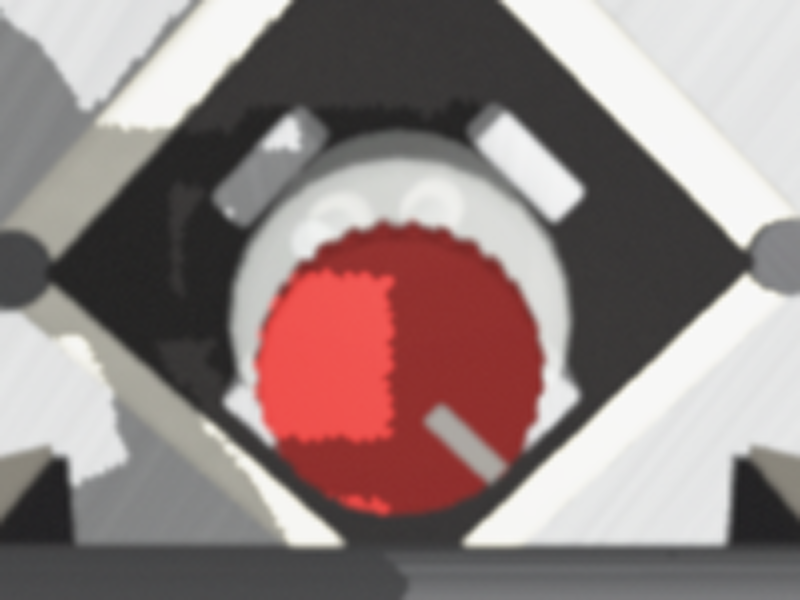

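The stripe now points towards world angle ~170°, which is the shoulder-mark direction seen earlier, so the cap is tight. Moving to the dial.

```bash
python3 -m crank '[[-0.045,-0.029,0,0,0,0],[-0.045,-0.029,0,0,0,0],[-0.045,-0.029,0,0,0,0],[-0.045,-0.029,0,0,0,0],[-0.045,-0.029,0,0,0,0]]'
python3 -m crank '[[-0.045,-0.029,0,0,0,0],[-0.045,-0.029,0,0,0,0],[-0.045,-0.029,0,0,0,0],[0,0,0,0,0,-0.18],[0,0,0,0,0,-0.18]]'
python3 -m crank '[[0,0,0,0,0,-0.18],[0,0,0,0,0,-0.18],[0,0,0,0,0,-0.18],[0,0,0,0,0,-0.18],[0,0,0,0,0,-0.18]]'
python3 -m crank '[[0,0,0,0,0,-0.18],[0,0,0,0,0,-0.03],[0,0,0,0,0,0],[0,0,0,0,0,0]]'
python3 - <<'E'
from h import *
delta(567,206,235,0.51)
o=bot.get_obs();c=bot.capture("wrist");cv2.imwrite("pics/w3.png",c["color"])
E
```

```text
time: 7.78
tool_pos: [572.0, 45.4, 238.2]
tcp_rot: [3.139, 0.002, -0.96]
contact_force: [0.1, -0.3, -0.0]
grip_width: 92.0
finger_force: 0.0
time: 8.4
tool_pos: [565.8, 205.1, 237.8]
tcp_rot: [3.139, 0.002, -0.593]
contact_force: [0.3, -0.4, -0.7]
grip_width: 92.0
finger_force: 0.0
time: 9.02
tool_pos: [566.1, 204.1, 238.0]
tcp_rot: [-3.141, 0.003, 0.306]
contact_force: [0.3, 0.2, -0.7]
grip_width: 91.5
finger_force: 0.0
time: 9.52
tool_pos: [566.6, 204.2, 239.4]
tcp_rot: [-3.141, 0.001, 0.508]
contact_force: [-0.9, 0.4, 0.1]
grip_width: 92.2
finger_force: 0.0
d [ 0.0012 -0.0014  0.0044] w [-0.     0.001 -0.002] pos [566.6 204.2 239.4] [-3.141e+00  1.000e-03  5.080e-01] q6 1.28 t 9.525
```

View pics/w3.png

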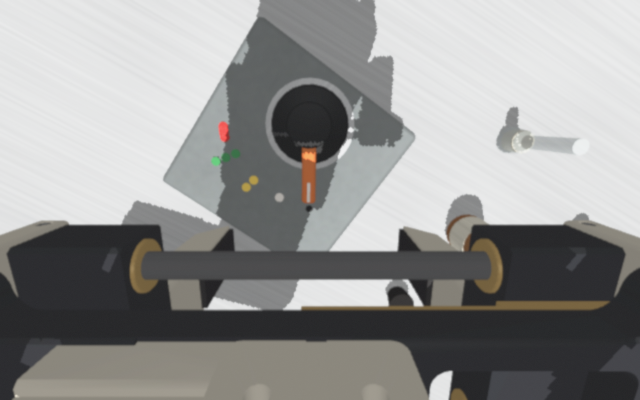

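The lever hangs vertically at column 309, its tip at row about 203, with the hub centre near (310,127).

Run:
```python
from h import *
o=bot.get_obs();c=bot.capture("wrist")
T=np.eye(4);T[:3,:3]=Ro.from_euler("xyz",o["tcp_rot"]).as_matrix();T[:3,3]=o["tool_pos"];T=T@c["tool_from_camera"]
for n,u,v,z in (("tip",309,203,99),("hub",310,127,102),("mid",309,175,99),("skirt",309,123,65)): print(n,at(c,u,v,z,T))
for x,y in((566,208),(562,212)): delta(x,y,70,0.51)
```

```text
tip [550.2 202.5  99. ]
hub [616.9 238.  102. ]
mid [575.6 216.4  99. ]
skirt [619.2 241.3  65. ]
d [ 0.0013 -0.0037  0.1696] w [ 0.     0.    -0.001] pos [566.7 204.2 239.6] [3.142 0.    0.509] q6 1.28 t 9.625
d [-0.0003 -0.0091  0.1696] w [ 0.     0.    -0.001] pos [566.7 204.2 239.6] [3.142 0.    0.509] q6 1.28 t 9.625
```

```bash
python3 -m crank '[[0,-0.005,0.03,0,0,0],[0,0,0.05,0,0,0],[0,0,0.05,0,0,0],[0,0,0.039,0,0,0],[0,0,0,0,0,0]]'
python3 -m crank '[[0,0,0,0,0,0],[0,0,0,0,0,0],[0,0,0,0,0,0],[0,0,0,0,0,0],[0,0,0,0,0,0]]' 0
python3 -m crank '[[0,0,0,0,0,0],[0,0,0,0,0,0],[0,0,0,0,0,0],[0,0,0,0,0,0]]'
```

```text
time: 10.25
tool_pos: [562.2, 208.1, 67.9]
tcp_rot: [-3.14, 0.007, 0.509]
contact_force: [-0.4, -0.4, 0.3]
grip_width: 91.8
finger_force: 0.0
time: 10.88
tool_pos: [564.4, 208.6, 70.9]
tcp_rot: [3.141, -0.0, 0.51]
contact_force: [-0.3, -0.1, -0.2]
grip_width: 46.3
finger_force: 0.0
time: 11.38
tool_pos: [563.1, 210.5, 70.6]
tcp_rot: [-3.138, 0.001, 0.509]
contact_force: [-3.7, 8.6, 1.1]
grip_width: 13.6
finger_force: 30.0
```

Gripped at 13.6 mm (14 mm lever). Now the arc about the dial axis.

```bash
python3 -m crank '[[0.0003,-0.0062,0,0,0,0.1],[0.0003,-0.0062,0,0,0,0.1],[0.0003,-0.0062,0,0,0,0.1],[0.0003,-0.0062,0,0,0,0.1],[0.0003,-0.0062,0,0,0,0.1]]'
python3 -m crank '[[0.0003,-0.0062,0,0,0,0.1],[0.0003,-0.0062,0,0,0,0.1],[0.0003,-0.0062,0,0,0,0.1],[0.0003,-0.0062,0,0,0,0.1],[0,0,0,0,0,0]]'
python3 -c "
from h import *
delta(572,279,70,-0.69)"
```

```text
time: 12.0
tool_pos: [555.3, 239.5, 70.6]
tcp_rot: [-3.141, 0.002, 0.008]
contact_force: [-3.2, 4.4, 1.2]
grip_width: 13.7
finger_force: 30.3
time: 12.62
tool_pos: [559.8, 264.6, 70.6]
tcp_rot: [-3.141, 0.002, -0.389]
contact_force: [-4.4, 7.1, 2.2]
grip_width: 14.0
finger_force: 30.2
d [ 0.0059 -0.0179  0.0006] w [-0.001  0.002  0.301] pos [559.8 264.6  70.6] [-3.141e+00  2.000e-03 -3.890e-01] q6 2.28 t 12.625
```

Run:
```python
from h import *
t=bot.capture("top");cv2.imwrite("pics/t4.png",crop(t["color"],187,190,60,60,5))
```

```text
(no output)
```

View pics/t4.png

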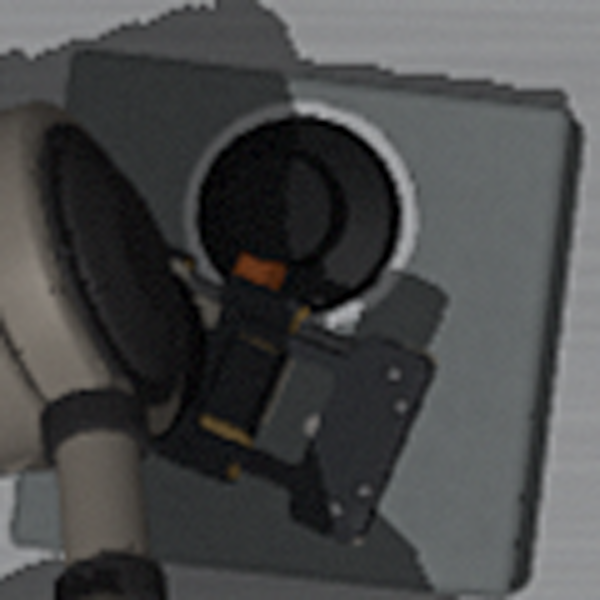

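The lever is still in the gripper. Its root at (262,270), against the hub at (290,205), gives a world angle of about 157°, so q is about 0.9. Another 0.3 to go.

```bash
python3 -m crank '[[0.0003,-0.0062,0,0,0,0.1],[0.0003,-0.0062,0,0,0,0.1],[0.0003,-0.0062,0,0,0,0.1],[0,0,0,0,0,0],[0,0,0,0,0,0]]'
python3 -m crank '[[0,0,0,0,0,0],[0,0,0,0,0,0],[0,0,0,0,0,0],[0,0,0,0,0,0]]'
python3 - <<'E'
from h import *
delta(572,279,70,-0.69)
o=bot.get_obs();print(o["moment"],o["dq"])
t=bot.capture("top");cv2.imwrite("pics/t5.png",crop(t["color"],187,190,50,50,6))
o=bot.get_obs();c=bot.capture("wrist");cv2.imwrite("pics/w5.png",c["color"])
E
```

```text
time: 13.3
tool_pos: [569.3, 281.0, 70.7]
tcp_rot: [-3.14, 0.003, -0.688]
contact_force: [-3.8, 9.7, 0.3]
grip_width: 13.6
finger_force: 30.2
time: 13.8
tool_pos: [569.3, 281.0, 70.7]
tcp_rot: [-3.14, 0.003, -0.689]
contact_force: [-4.3, 9.0, 1.6]
grip_width: 13.4
finger_force: 30.2
d [ 0.0033 -0.0002  0.0007] w [-0.001  0.003  0.001] pos [569.3 281.   70.7] [-3.14e+00  3.00e-03 -6.89e-01] q6 2.59 t 13.8
[1.53652536 0.58224514 0.50164618] [-0.00110299 -0.00093246  0.00050869  0.00062496  0.00023588 -0.00091408]
```

View pics/t5.png

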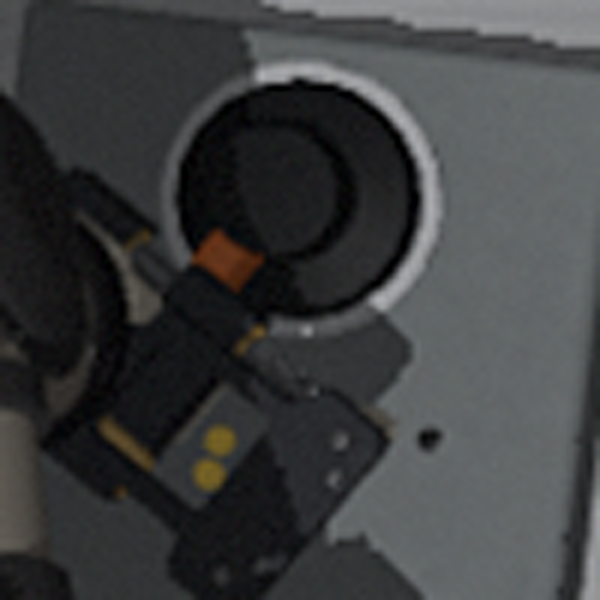

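View pics/w5.png

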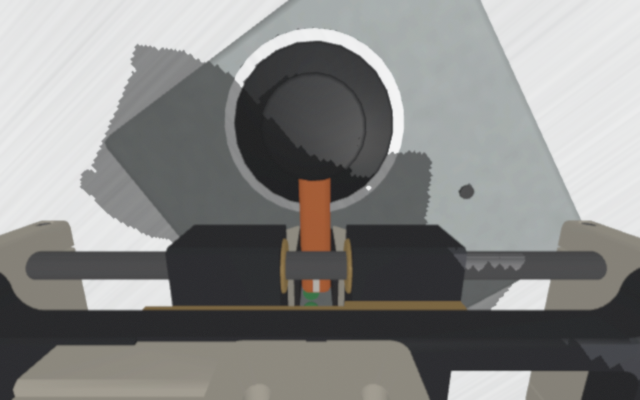

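The wrist view shows the lever held straight over the green dots at (313,299), and the yaw gives q ≈ 1.20. Nothing is moving and the grip force is 30 N. Handing in.

```bash
python3 -c "
from plant import bot
print(bot.close_job())"
```

```text
the job is handed in; nothing more can be done
None
```

I screwed the cap clockwise to its hard stop, then turned the dial to its third (green) notch, at about 1.2 rad, and handed the job in with the gripper still holding the lever; no verdict came back.

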